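# Sort the full sprinkle tin from the empties by its weight

### The job

One of the three identical tins on the baking tray is still full and the other two are used up: tell them apart by their weight, drop the two used-up ones into the grey bin, and stand the full one upright in the deep pan of the kitchen scale for the stock count. Lower the full tin gently all the way to the pan's floor, without letting it drop or pressing on the scale, and leave the cupcakes standing where they are.

Things in the scene. Friction and masses are not known exactly. Their poses are not given: they have to be found in the camera images.
- tin_a: closed plain aluminium sprinkle tin, an upright cylinder 54 mm in diameter and 85 mm tall, standing on the baking tray; origin at the centre of its underside, z up its axis. The three tins look exactly alike: one of them, whichever it is this time, is still full (whole weight 1.9 to 2.7 N), the other two are used up (0.5 to 0.75 N). The letter in the name says nothing about which is full
- tin_a_mid (a point): centre of this tin, 42.5 mm above its underside on its axis
- tin_b: closed plain aluminium sprinkle tin, an upright cylinder 54 mm in diameter and 85 mm tall, standing on the baking tray; origin at the centre of its underside, z up its axis. The three tins look exactly alike: one of them, whichever it is this time, is still full (whole weight 1.9 to 2.7 N), the other two are used up (0.5 to 0.75 N). The letter in the name says nothing about which is full
- tin_b_mid (a point): centre of this tin, 42.5 mm above its underside on its axis
- tin_c: closed plain aluminium sprinkle tin, an upright cylinder 54 mm in diameter and 85 mm tall, standing on the baking tray; origin at the centre of its underside, z up its axis. The three tins look exactly alike: one of them, whichever it is this time, is still full (whole weight 1.9 to 2.7 N), the other two are used up (0.5 to 0.75 N). The letter in the name says nothing about which is full
- tin_c_mid (a point): centre of this tin, 42.5 mm above its underside on its axis
- scale: white kitchen scale with a fixed base 150 x 160 x 50 mm and, above it, its deep round steel pan; origin at the centre of the base's underside, on the table, with the pan's axis straight above it
- pan_floor (a point): centre of the inner floor of the scale's open steel pan, a deep pot of inner diameter 156 mm (132 mm at the floor), 4 mm wall, whose rim is 90 mm above this point; 96 mm above the table when the pan is empty; it sinks with the pan
- scale_pan (a joint): how far the pan has sunk under its load, in m: 0 when empty, up to 0.022 at the stop; a spring of 150 N/m, so a used-up tin sinks it about 3 to 5 mm and the full one 12 to 18 mm
- bin: open rectangular grey plastic bin fixed on the table, 190 (its x) x 160 (its y) x 130 mm tall, wall and floor 4 mm; origin at the centre of its underside. It and the scale flank the tray, one at its left and one at its right, either way round
- tray: shallow aluminium baking tray fixed on the table, 280 (its x) x 380 (its y) mm, rim 22 mm high, floor 4 mm thick; origin at the centre of its underside. Three tins and three cupcakes stand on it in two rows of three, about 130 and 125 mm apart, in any order
- cupcake_a: iced cupcake standing on the tray among the tins, 66 mm across and 64 mm tall; origin at the centre of its underside; to be left alone
- cupcake_b: iced cupcake standing on the tray among the tins, 66 mm across and 64 mm tall; origin at the centre of its underside; to be left alone
- cupcake_c: iced cupcake standing on the tray among the tins, 66 mm across and 64 mm tall; origin at the centre of its underside; to be left alone
There are look-alikes about, which are no part of the job. What is shaped like the tin_c but blue, pink or yellow is not meant.

How it is judged:
At the end, for the whole second after the job is handed in: One tin stands upright (within 0.3 rad) on the floor of the scale's pan, its axis within 50 mm of the pan's centre, and the pan has sunk by 8 to 21 mm, as only the full tin alone makes it; the centres of the other two tins lie inside the bin, below 115 mm; all three are at rest (((horizontal distance between tin_a_mid and pan_floor below 0.05 m and z of tin_a_mid in the frame of pan_floor between 0.03 and 0.055 m and angle between tin_a's own z axis and vertical below 0.3 rad and x of tin_b_mid in the frame of bin between -0.095 and 0.095 m and y of tin_b_mid in the frame of bin between -0.08 and 0.08 m and z of tin_b_mid in the frame of bin between 0 and 0.115 m and x of tin_c_mid in the frame of bin between -0.095 and 0.095 m and y of tin_c_mid in the frame of bin between -0.08 and 0.08 m and z of tin_c_mid in the frame of bin between 0 and 0.115 m) or (horizontal distance between tin_b_mid and pan_floor below 0.05 m and z of tin_b_mid in the frame of pan_floor between 0.03 and 0.055 m and angle between tin_b's own z axis and vertical below 0.3 rad and x of tin_a_mid in the frame of bin between -0.095 and 0.095 m and y of tin_a_mid in the frame of bin between -0.08 and 0.08 m and z of tin_a_mid in the frame of bin between 0 and 0.115 m and x of tin_c_mid in the frame of bin between -0.095 and 0.095 m and y of tin_c_mid in the frame of bin between -0.08 and 0.08 m and z of tin_c_mid in the frame of bin between 0 and 0.115 m) or (horizontal distance between tin_c_mid and pan_floor below 0.05 m and z of tin_c_mid in the frame of pan_floor between 0.03 and 0.055 m and angle between tin_c's own z axis and vertical below 0.3 rad and x of tin_a_mid in the frame of bin between -0.095 and 0.095 m and y of tin_a_mid in the frame of bin between -0.08 and 0.08 m and z of tin_a_mid in the frame of bin between 0 and 0.115 m and x of tin_b_mid in the frame of bin between -0.095 and 0.095 m and y of tin_b_mid in the frame of bin between -0.08 and 0.08 m and z of tin_b_mid in the frame of bin between 0 and 0.115 m)) and value of joint scale_pan between 0.008 and 0.021 m and linear speed of each of tin_a, tin_b, tin_c below 0.03 m/s); the robot touches nothing.
It fails at once if the scale or its pan is struck or pressed with more than 25 N (contact force between scale and anything else above 25 N).
It fails at once if a tin is dropped into the pan (it moves faster than 0.45 m/s inside the pan, as after a fall of some 10 mm) ((horizontal distance between tin_a_mid and pan_floor below 0.06 m and z of tin_a_mid in the frame of pan_floor between 0 and 0.12 m and linear speed of tin_a above 0.45 m/s) or (horizontal distance between tin_b_mid and pan_floor below 0.06 m and z of tin_b_mid in the frame of pan_floor between 0 and 0.12 m and linear speed of tin_b above 0.45 m/s) or (horizontal distance between tin_c_mid and pan_floor below 0.06 m and z of tin_c_mid in the frame of pan_floor between 0 and 0.12 m and linear speed of tin_c above 0.45 m/s)).
It fails at once if a cupcake is shoved more than 40 mm or tipped over (distance of any of cupcake_a, cupcake_b, cupcake_c from where it was at the start of the episode above 0.04 m or angle between any of cupcake_a, cupcake_b, cupcake_c's own z axis and vertical above 0.6 rad).
It also fails if it takes over 72 s, if anything falls off the work surface, if the arm or the gripper's body presses on something with over 40 N, if the wrist force passes 120 N, or if a joint passes its speed limit or range.

### The arm

A 6-joint arm with a two-finger parallel gripper is mounted at the origin on the work surface. World frame = base frame: x ahead of the robot, y to its left, z up, the work surface at z = 0. Lengths are in m, angles in rad, forces in N, time in s.
With the tool pointing down it reaches from about 0.35 to 0.975 m from the base axis. Payload 7.1 kg.
Tool frame: the origin (TCP) lies at the very end of the fingers, on their centre line; the grasp point (between the pads) lies 19 mm behind it; z points along the fingers, y is the line along which they close (so a half turn about z gives the same grasp; the last joint's range is limited). The gripper opens to 88 mm and grips with 3 to 60 N. Pads are 20 mm wide; open, the fingers measure 115 mm over their backs; the gripper's body (75 mm by 178 mm) begins 61 mm behind the grasp point.
Start: joints at [-1.221, 0.423, 1.63, -0, 1.089, -0.019], TCP at [0.225, -0.583, 0.223] pointing down, gripper open.
Joint ranges: [-3, 3], [-0.9, 2.11], [0.09, 2.58], [-1.31, 4.45], [0.11, 2.69], [-2.54, 2.54]. Speed limits (rad/s): [2.39, 2.39, 3.01, 3.14, 3.14, 3.14].

### API

Orientations are given as a rotation vector (axis times angle).
In Python, from cell import arm, cams, order gives the robot as it stands.
- The arm moves only by the tool carry_out, never from a script. Its argument "rows" is one flat list of numbers, 5 for each row, row after row: the finger opening in mm, from 0 to 87.8, then the shift along the tool's x, y, z in mm, then the turn about the tool's z in rad. In form: [grip, tx, ty, tz, yaw, grip, tx, ty, tz, yaw, ...]. A call has exactly 8 rows; each row is the pose to reach, as a shift and turn from the pose commanded when the call began, along the tool's axes at that moment; what a row does not reach only later rows make up. A row lasts 1/10 s, in which the tool goes at most 50 mm and 8.59 degrees, less where a joint would pass 70% of its speed; a pose out of reach is approached as far as the arm can. A call with a gripper value outside its range is refused whole. The fingers move at their own pace and stop on an object; "grip_force" is the grip in N (left out, the last holds). Time passes only in rows, so rows that repeat a pose let the fingers close, or fill a call up. It gives the time, the measured TCP pose, the force, the opening and the grip force at its end, in the units of the state.
- arm.observe(): the state, without advancing time (a new reading comes with each control period).
- cams.camera(name): name is "scene" or "top" or "wrist"; returns (picture, depth): 480x640x3 uint8, red, green, blue; 480x640 float32, m along the optical axis (not along the pixel's ray), 0 where there is no reading.
- cams.calibration(name): a dict with "fx", "fy", "cx", "cy" (pixels), "world_from_camera" (4x4, takes a point from camera to world coordinates). Camera axes: x right, y down, z forward; pixel columns grow to the right and rows downward; lengths in m; the calibration is good to about 2 mm. A picture is of the moment at which its call begins: read the wrist's pose just before it. calibration takes no time and is no camera call; for the wrist camera it gives the pose at the moment of the call.
- order.hand_in(): hands the job in; it is judged then, once.
The state is a dict: "t": time; "q": joint angles; "qd": joint speeds; "joint_torque": joint torques, N m; "position": TCP position; "tool_rot": TCP orientation; "ft_force": force on the tool from outside, world axes, zero at the start; "wrist_torque": the same for the moment, N m; "opening": opening from 0.0 (shut) to 1.0 (fully open); "grip_force": force on a finger pad.
Only numpy, scipy, OpenCV 4.12 (cv2) and the standard library are available. Lean on these libraries where they do the work, as an engineer would, in place of code of your own. Each camera call takes 0.05 s, during which the arm holds its last target. There are 200 camera calls.

## Working session

There is one attempt and no reset: what is moved stays moved. The work goes in short steps, Python scripts to look and compute and a tool call to move; the robot and the scene stay as the last step left them, time stands still between calls to the robot, and variables do not carry over. Pictures are saved under pics/ and viewed, at most 10 in all, crops included, and the job is handed in when it is done.

Besides the shell and the picture viewer there is one more tool, called as name(argument=value, ...), one argument or row to a line, values as JSON. carry_out: Moves the arm, as the interface text tells. Its arguments: {"type":"object","properties":{"rows":{"type":"array"},"grip_force":{"type":"number"}},"required":["rows"]}

```bash
mkdir -p pics
cat > h.py <<'E'
import numpy as np, cv2
from cell import arm, cams, order
def snap(n,f):
    K=cams.calibration(n); im,d=cams.camera(n)
    cv2.imwrite(f'pics/{f}.png',im[:,:,::-1]); np.savez(f'pics/{f}.npz',im=im,d=d,T=K['world_from_camera'],k=[K['fx'],K['fy'],K['cx'],K['cy']])
    return im,d
def cloud(f):
    z=np.load(f'pics/{f}.npz'); d=z['d']; fx,fy,cx,cy=z['k']; T=z['T']
    v,u=np.mgrid[:480,:640]
    P=np.stack([(u-cx)/fx*d,(v-cy)/fy*d,d],-1)@T[:3,:3].T+T[:3,3]
    P[d==0]=np.nan
    return z['im'],P
E
python3 - <<'E'
from h import *
snap('top','top0'); snap('scene','scene0')
s=arm.observe(); print({k:np.round(v,3) for k,v in s.items()})
im,P=cloud('top0')
z=P[:,:,2]
print(np.nanmin(P.reshape(-1,3),0),np.nanmax(P.reshape(-1,3),0))
E
```

```text
{'t': np.float64(0.1), 'q': array([-1.221,  0.424,  1.631, -0.   ,  1.089, -0.019]), 'qd': array([-0.002, -0.003, -0.003,  0.   ,  0.002, -0.   ]), 'joint_torque': array([-1.0000e-03, -5.4561e+01, -2.7432e+01,  6.4000e-02,  1.9000e-02,
        0.0000e+00]), 'position': array([ 0.225, -0.582,  0.222]), 'tool_rot': array([-3.087, -0.576,  0.   ]), 'ft_force': array([-0.138,  0.57 , -0.223]), 'wrist_torque': array([-0.018, -0.057,  0.046]), 'grip_force': np.float64(0.0), 'opening': np.float64(0.998)}
[-0.00857415 -1.12663946 -0.69316348] [1.22557251 1.01874126 0.63791923]
```

View pics/top0.png

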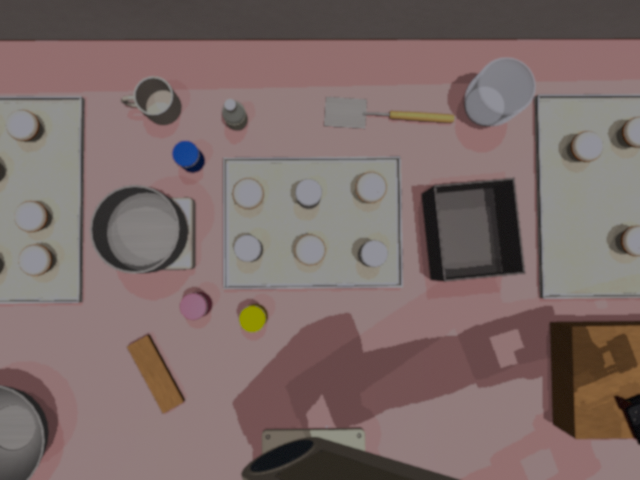

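View pics/scene0.png

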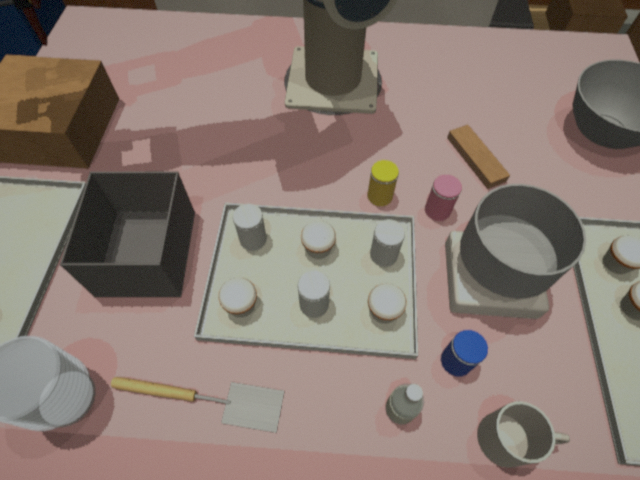

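Top view: plain tins at (308,193), (247,248) and (374,253). The scene view agrees, showing them at (314,292), (388,242) and (250,226). The cupcakes are at (248,193), (371,187) and (310,250). The scale with its pan is at (139,229), left of the tray (+y), and the bin is at (473,229). The blue, pink and yellow tins at (187,155), (195,305) and (253,318) are look-alikes. I'll measure next and check in one crop.

Run:
```python
from h import *
im,P=cloud('top0')
v,u=np.mgrid[:480,:640]
for n,(a,b) in dict(t1=(308,193),t2=(247,248),t3=(374,253),c1=(248,193),c2=(371,187),c3=(310,250)).items():
    m=(np.hypot(u-a,v-b)<26)&(P[...,2]>0.055)
    q=P[m]; zt=np.nanpercentile(q[:,2],80); t=q[q[:,2]>zt-.006]
    c,r=cv2.minEnclosingCircle(t[:,:2].astype(np.float32)); 
    print(n,'top z',zt.round(4),'c',np.round(c,4),'r',round(r,4),'mean',t.mean(0).round(4))
for n,(x0,x1,y0,y1) in dict(pan=(80,200,170,290),bin=(415,530,170,290)).items():
    s=P[y0:y1,x0:x1].reshape(-1,3); s=s[~np.isnan(s[:,2])]
    zz=np.percentile(s[:,2],99); t=s[s[:,2]>(0.178 if n=='pan' else 0.122)]
    print(n,zz,cv2.minEnclosingCircle(t[:,:2].astype(np.float32)),cv2.minAreaRect(t[:,:2].astype(np.float32)))
print('pan floor',P[229,145],'bin floor',P[229,470])
q=P[(v>158)&(v<288)&(u>222)&(u<402)&(P[...,2]>.016)&(P[...,2]<.03)]
print('tray',cv2.minAreaRect(q[:,:2].astype(np.float32)))
sc=cv2.imread('pics/scene0.png')[190:330,190:590]
cv2.imwrite('pics/crop.png',cv2.resize(sc,None,fx=2,fy=2,interpolation=cv2.INTER_CUBIC))
s=arm.observe(); 
from scipy.spatial.transform import Rotation as R
print(R.from_rotvec(s['tool_rot']).as_matrix().round(3), cams.calibration('wrist')['world_from_camera'].round(3))
```

```text
t1 top z 0.0911 c [0.6017 0.0067] r 0.0269 mean [0.6016 0.0065 0.0893]
t2 top z 0.0908 c [0.4893 0.1304] r 0.0272 mean [0.4894 0.1306 0.089 ]
t3 top z 0.091 c [ 0.4772 -0.1245] r 0.027 mean [ 0.4768 -0.1243  0.0894]
c1 top z 0.0666 c [0.6046 0.1316] r 0.0297 mean [0.6044 0.1318 0.0648]
c2 top z 0.0668 c [ 0.6146 -0.1231] r 0.0296 mean [ 0.615  -0.1234  0.065 ]
c3 top z 0.0667 c [0.4866 0.0043] r 0.03 mean [0.4854 0.0047 0.065 ]
pan 0.18715676786998794 ((0.5229439735412598, 0.32790377736091614), 0.08234959095716476) ((0.5231904983520508, 0.32767006754875183), (0.1629253625869751, 0.16217079758644104), 46.10276412963867)
bin 0.1321571244117438 ((0.5210773944854736, -0.3242916762828827), 0.12290434539318085) ((0.5213406682014465, -0.32562753558158875), (0.1903577744960785, 0.16296228766441345), 4.940125465393066)
pan floor [0.52908137 0.33117478 0.09659326] bin floor [ 0.52964786 -0.34291439  0.0065558 ]
tray ((0.5450591444969177, -0.0022239983081817627), (0.37997177243232727, 0.2742288410663605), 89.63157653808594)
[[ 0.933  0.361 -0.   ]
 [ 0.361 -0.933  0.001]
 [ 0.    -0.001 -1.   ]] [[ 0.36  -0.891 -0.276  0.302]
 [-0.933 -0.344 -0.106 -0.553]
 [-0.001  0.296 -0.955  0.386]
 [ 0.     0.     0.     1.   ]]
```

View pics/crop.png

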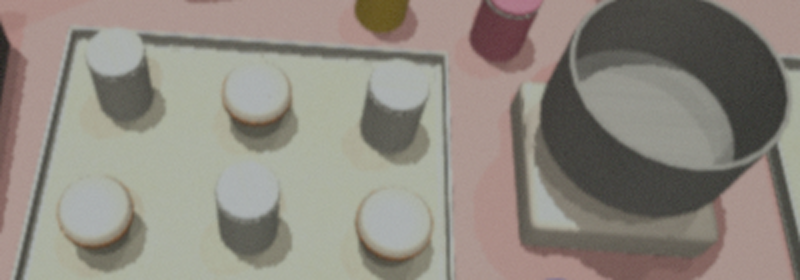

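Confirmed: three plain grey cylinders with flat tops at z = 0.089 and r = 27 mm, against the low iced cupcakes at 0.065. First I'll move towards the tin at (0.477, -0.124), turning the tool square to the world axes.

carry_out(
  rows=[87,37,-31,0,0.05,87,74,-62,0,0.1,87,111,-93,0,0.15,87,148,-124,0,0.2,87,185,-155,0,0.25,87,222,-186,0,0.3,87,259,-217,0,0.35,87,296,-248,0,0.37],
  grip_force=25,
)

```text
t: 0.9
position: [0.4125, -0.2431, 0.2226]
tool_rot: [3.142, -0.005, -0.0]
ft_force: [0.9, -0.7, -0.7]
opening: 0.992
grip_force: 0.0
```

```bash
cat >> h.py <<'E'
from scipy.spatial.transform import Rotation as R
G=dict(t1=(.6016,.0066),t2=(.4893,.1305),t3=(.477,-.1244),pan=(.523,.328),bin=(.5212,-.325))
def st(*n):
    s=arm.observe(); M=R.from_rotvec(s['tool_rot']).as_matrix(); p=s['position']
    print('t',s['t'],'p',p.round(4),'yaw',np.arctan2(M[1,0],M[0,0]).round(3),'F',s['ft_force'].round(2),'open',(s['opening']*87.8).round(1),'grip',s['grip_force'].round(1),'tilt',M[:,2].round(3))
    for k in n: print(k,(M.T@(np.append(G[k],p[2])-p)*1000).round(1))
E
python3 -c "from h import *; st('t1','t2','t3','bin','pan')"
```

```text
Traceback (most recent call last):
  File "h.py", line 17, in st
    print('t',s['t'],'p',p.round(4),'yaw',np.arctan2(M[1,0],M[0,0]).round(3),'F',s['ft_force'].round(2),'open',(s['opening']*87.8).round(1),'grip',s['grip_force'].round(1),'tilt',M[:,2].round(3))
                                                                                                               ^^^^^^^^^^^^^^^^^^^^^^^^^
AttributeError: 'float' object has no attribute 'round'
```

carry_out(
  rows=[87,22,-40,15,0,87,44,-80,30,0,87,65,-120,50,0,87,65,-120,80,0,87,65,-120,110,0,87,65,-120,140,0,87,65,-120,165,0,87,65,-120,173,0],
  grip_force=25,
)

```text
t: 1.7
position: [0.4754, -0.1244, 0.0473]
tool_rot: [-3.14, 0.002, 0.007]
ft_force: [-0.0, -0.3, 0.4]
opening: 0.994
grip_force: 0.0
```

```bash
sed -i "s/(s\['opening'\]\*87.8).round(1)/round(s['opening']*87.8,1)/; s/s\['grip_force'\].round(1)/round(s['grip_force'],1)/" h.py
python3 -c "from h import *; snap('wrist','w1'); st('t3')"
```

```text
t 1.75 p [ 0.4756 -0.1245  0.0475] yaw -0.001 F [-0.52 -0.   -0.71] open 87.2 grip 0.0 tilt [-0.004  0.001 -1.   ]
t3 [ 1.4 -0.1 -0. ]
```

View pics/w1.png

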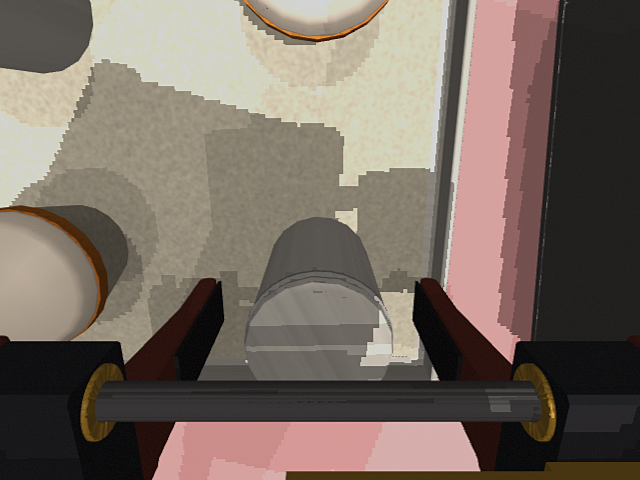

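The tin sits midway between the fingers (tin about column 318, pads at 222 and 414). I'll close and lift.

carry_out(
  rows=[40,0,0,0,0,40,0,0,0,0,40,0,0,0,0,40,0,0,0,0,40,0,0,-10,0,40,0,0,-40,0,40,0,0,-80,0,40,0,0,-110,0],
  grip_force=25,
)

```text
t: 2.55
position: [0.4775, -0.1251, 0.1624]
tool_rot: [3.141, -0.002, 0.002]
ft_force: [-0.3, -0.0, 0.2]
opening: 0.614
grip_force: 25.0
```

```bash
cat >> h.py <<'E'
def weigh(n=8):
    a=[]
    for i in range(n):
        cams.camera('top'); a.append(arm.observe()['ft_force'])
    a=np.array(a); print('mean F',a.mean(0).round(2),'sd',a.std(0).round(2))
E
python3 -c "from h import *; weigh(); st('bin','t1','t2')"
```

```text
mean F [ 0.26 -0.08 -0.57] sd [0.7  0.38 1.18]
t 2.95 p [ 0.4762 -0.1247  0.1585] yaw -0.001 F [-1.27  0.4  -0.63] open 53.6 grip 25.0 tilt [-0.003  0.001 -1.   ]
bin [ 45.3 200.2  -0.3]
t1 [ 125.3 -131.5   -0.2]
t2 [ 1.280e+01 -2.552e+02  2.000e-01]
```

```bash
python3 -c "from h import *; weigh(14); st('bin')"
```

```text
mean F [-0.26  0.07 -0.58] sd [0.51 0.59 0.58]
t 3.65 p [ 0.4772 -0.125   0.1597] yaw -0.001 F [-0.2  -0.18 -1.36] open 53.5 grip 25.0 tilt [ 0. -0. -1.]
bin [ 44.3 199.9   0. ]
```

It weighs about 0.6 N, so it is used up and goes into the bin, at the bin's near half.

carry_out(
  rows=[40,0,20,-40,0,40,0,60,-60,0,40,0,105,-60,0,40,0,150,-60,0,40,0,190,-60,0,40,0,204,-50,0,40,0,204,-10,0,40,0,204,25,0],
  grip_force=25,
)

```text
t: 4.45
position: [0.4767, -0.3292, 0.1335]
tool_rot: [3.141, -0.004, 0.001]
ft_force: [-0.2, -0.1, -1.1]
opening: 0.611
grip_force: 25.0
```

carry_out(
  rows=[40,0,0,30,0,40,0,0,45,0,40,0,0,45,0,80,0,0,45,0,80,0,0,45,0,80,0,0,30,0,80,0,0,-10,0,80,0,0,-60,0],
)

```text
t: 5.25
position: [0.4762, -0.3284, 0.1963]
tool_rot: [-3.14, 0.002, 0.002]
ft_force: [-0.3, -0.1, 0.0]
opening: 0.912
grip_force: 0.0
```

```bash
python3 -c "from h import *; st('bin','t1','t2')"
```

```text
t 5.25 p [ 0.4762 -0.3284  0.1963] yaw -0.001 F [-0.34 -0.12  0.02] open 80.1 grip 0.0 tilt [-0.002  0.001 -1.   ]
bin [45.  -3.5 -0.1]
t1 [ 1.250e+02 -3.352e+02  2.000e-01]
t2 [  12.6 -459.     0.5]
```

carry_out(
  rows=[80,16,-42,0,0,85,31,-84,0,0,85,47,-126,0,0,85,63,-168,0,0,85,78,-210,0,0,85,94,-252,0,0,85,110,-294,0,0,85,125,-335,15,0],
)

```text
t: 6.05
position: [0.605, 0.0077, 0.184]
tool_rot: [3.142, -0.002, 0.011]
ft_force: [0.2, 0.3, 0.0]
opening: 0.967
grip_force: 0.0
```

carry_out(
  rows=[85,0,0,25,0,85,0,0,60,0,85,0,0,95,0,85,0,0,120,0,85,0,0,130,0,85,0,0,130,0,40,0,0,130,0,40,0,0,130,0],
)

```text
t: 6.85
position: [0.6037, 0.0058, 0.0517]
tool_rot: [3.142, -0.002, 0.005]
ft_force: [1.2, 0.1, -0.2]
opening: 0.826
grip_force: 0.0
```

```bash
python3 -c "from h import *; st('bin','t1','t2')"
```

```text
t 6.85 p [0.6037 0.0058 0.0517] yaw -0.001 F [ 1.22  0.06 -0.22] open 72.5 grip 0.0 tilt [ 0.003 -0.    -1.   ]
bin [-8.210e+01  3.309e+02 -3.000e-01]
t1 [-2.1 -0.8 -0. ]
t2 [-114.6 -124.6   -0.4]
```

carry_out(
  rows=[40,0,0,0,0,40,0,0,0,0,40,0,0,0,0,40,0,0,0,0,40,0,0,-10,0,40,0,0,-40,0,40,0,0,-80,0,40,0,0,-120,0],
)

```text
t: 7.65
position: [0.6014, 0.0058, 0.1706]
tool_rot: [3.141, -0.002, -0.003]
ft_force: [1.2, -0.1, -1.7]
opening: 0.605
grip_force: 25.0
```

carry_out(
  rows=[40,0,0,-25,0,40,0,0,-40,0,40,0,0,-40,0,40,0,0,-40,0,40,0,0,-40,0,40,0,0,-40,0,40,0,0,-40,0,40,0,0,-40,0],
)

```text
t: 8.45
position: [0.6021, 0.0059, 0.209]
tool_rot: [-3.142, 0.002, 0.002]
ft_force: [-0.3, -0.3, -2.2]
opening: 0.608
grip_force: 25.0
```

```bash
python3 -c "from h import *; weigh(16); st('bin','pan','t2')"
```

```text
mean F [ 0.18 -0.01 -2.12] sd [0.41 0.46 0.45]
t 9.25 p [0.6023 0.0059 0.2097] yaw -0.001 F [ 0.25 -0.47 -1.94] open 52.9 grip 25.0 tilt [-0.  0. -1.]
bin [-80.7 331.   -0. ]
pan [ -79.7 -322.     0. ]
t2 [-113.1 -124.5    0. ]
```

2.1 N, so this is the full tin. It goes to the pan, carried above the rim first.

carry_out(
  rows=[40,0,0,-40,0,40,-5,-20,-60,0,40,-17,-65,-60,0,40,-28,-110,-60,0,40,-39,-155,-60,0,40,-50,-200,-60,0,40,-61,-245,-60,0,40,-72,-285,-60,0],
)

```text
t: 10.05
position: [0.5299, 0.293, 0.2698]
tool_rot: [-3.141, 0.001, -0.001]
ft_force: [0.9, -0.1, -2.2]
opening: 0.606
grip_force: 25.0
```

carry_out(
  rows=[40,-4,-20,0,0,40,-8,-37,0,0,40,-8,-37,0,0,40,-8,-37,20,0,40,-8,-37,45,0,40,-8,-37,70,0,40,-8,-37,85,0,40,-8,-37,90,0],
)

```text
t: 10.85
position: [0.5222, 0.3266, 0.178]
tool_rot: [3.14, -0.004, -0.004]
ft_force: [0.1, -0.7, -2.1]
opening: 0.607
grip_force: 25.0
```

Run:
```python
from h import *
snap('wrist','w2');snap('top','top2'); weigh(8); st('pan')
im,P=cloud('top2')
sub=P[165:290,80:200].reshape(-1,3); t=sub[(sub[:,2]>.178)&(sub[:,2]<.195)]
print(cv2.minEnclosingCircle(t[:,:2].astype(np.float32)))
a=cv2.imread('pics/w2.png'); b=cv2.imread('pics/top2.png')
cv2.imwrite('pics/v2.png',np.hstack([cv2.resize(a,(400,300)),cv2.resize(b[120:330,60:340],(400,300))]))
```

```text
mean F [-0.5  -0.02 -2.01] sd [0.29 0.67 0.46]
t 11.35 p [0.5229 0.3282 0.1803] yaw -0.001 F [-0.88 -0.05 -2.23] open 53.3 grip 25.0 tilt [ 0.001  0.001 -1.   ]
pan [ 0.1  0.1 -0. ]
((0.5231831669807434, 0.32778552174568176), 0.08232066035270691)
```

View pics/v2.png

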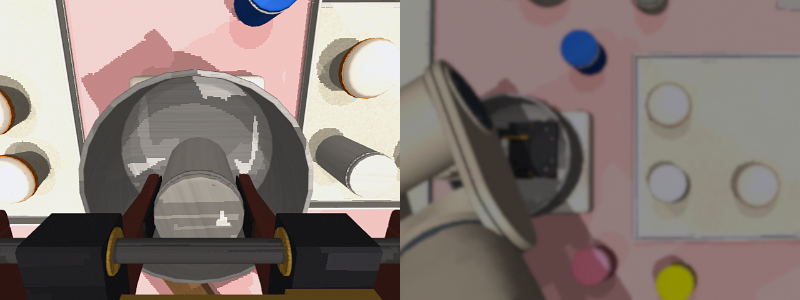

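The tin hangs upright and centred in the pan (left half, tin top at (200,210)). I'll lower it slowly, reading the force.

carry_out(
  rows=[40,0,0,8,0,40,0,0,17,0,40,0,0,25,0,40,0,0,30,0,40,0,0,34,0,40,0,0,37,0,40,0,0,40,0,40,0,0,43,0],
)

```text
t: 12.15
position: [0.5228, 0.328, 0.1367]
tool_rot: [-3.142, 0.002, -0.0]
ft_force: [-0.3, -0.5, -0.5]
opening: 0.603
grip_force: 25.0
```

```bash
python3 -c "from h import *; weigh(8); st('pan')"
```

```text
mean F [-0.46 -0.26 -0.91] sd [0.37 0.55 0.6 ]
t 12.55 p [0.5227 0.3279 0.1369] yaw -0.001 F [-0.1   0.23 -1.19] open 52.9 grip 25.0 tilt [ 0.  0. -1.]
pan [ 0.3 -0.1  0. ]
```

carry_out(
  rows=[40,0,0,2,0,40,0,0,4,0,40,0,0,5,0,40,0,0,6,0,40,0,0,7,0,40,0,0,7,0,40,0,0,7,0,40,0,0,7,0],
)

```text
t: 13.35
position: [0.5228, 0.328, 0.1298]
tool_rot: [-3.141, 0.002, -0.0]
ft_force: [0.5, -0.3, 0.4]
opening: 0.607
grip_force: 25.0
```

```bash
python3 -c "from h import *; weigh(16); st('pan')"
```

```text
mean F [0.12 0.26 0.25] sd [0.62 0.41 0.46]
t 14.15 p [0.5228 0.328  0.1297] yaw -0.001 F [1.28 0.74 0.82] open 53.2 grip 25.0 tilt [ 0.  0. -1.]
pan [0.2 0.  0. ]
```

The load is off the wrist, so the pan carries the tin. I'll open a little and withdraw straight up.

carry_out(
  rows=[55,0,0,0,0,58,0,0,0,0,62,0,0,0,0,68,0,0,0,0,68,0,0,0,0,68,0,0,-5,0,68,0,0,-20,0,68,0,0,-40,0],
)

```text
t: 14.95
position: [0.5223, 0.3277, 0.1703]
tool_rot: [3.141, -0.002, -0.002]
ft_force: [0.8, -0.6, 0.7]
opening: 0.776
grip_force: 0.0
```

carry_out(
  rows=[68,0,0,-35,0,68,0,0,-75,0,68,-1,30,-85,0,80,-10,75,-85,0,85,-19,120,-85,0,85,-28,165,-85,0,85,-34,198,-75,0,85,-34,198,-50,0],
)

```text
t: 15.75
position: [0.4893, 0.1272, 0.2226]
tool_rot: [-3.141, 0.007, -0.008]
ft_force: [0.1, -0.1, -0.3]
opening: 0.969
grip_force: 0.0
```

Run:
```python
from h import *
snap('top','top3'); snap('scene','scene3'); st('t2','bin')
im,P=cloud('top3')
v,u=np.mgrid[:480,:640]
q=P[(np.hypot(P[...,0]-.523,P[...,1]-.328)<.055)&(P[...,2]>.14)]
print(len(q),np.median(q,0).round(4),cv2.minEnclosingCircle(q[:,:2].astype(np.float32)))
cv2.imwrite('pics/v3.png',np.hstack([cv2.resize(cv2.imread('pics/scene3.png')[150:340],(0,0),fx=.62,fy=1.24),cv2.resize(cv2.imread('pics/top3.png')[120:330,60:340],(400,236))]))
```

```text
t 15.85 p [0.487  0.1287 0.2188] yaw -0.003 F [-0.56  0.25 -0.46] open 84.9 grip 0.0 tilt [-0.003 -0.001 -1.   ]
t2 [ 2.3 -1.8 -0. ]
bin [3.560e+01 4.536e+02 2.000e-01]
730 [0.5223 0.325  0.1676] ((0.5222514271736145, 0.3279695212841034), 0.02755519561469555)
```

View pics/v3.png

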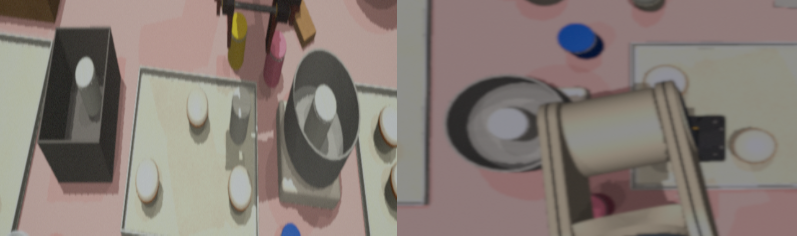

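The full tin stands upright in the pan (top at z = 0.168, so it has sunk about 14 mm). The first used-up tin stands in the bin at (85,80) in the left half. Now the last tin.

carry_out(
  rows=[85,0,0,30,0,85,0,0,70,0,85,0,0,110,0,85,0,0,145,0,85,0,0,165,0,85,0,0,169,0,85,0,0,169,0,40,0,0,169,0],
)

```text
t: 16.65
position: [0.4898, 0.1306, 0.0522]
tool_rot: [-3.141, 0.001, -0.004]
ft_force: [0.9, 1.0, 0.0]
opening: 0.912
grip_force: 0.0
```

```bash
python3 -c "from h import *; st('t2','bin')"
```

```text
t 16.65 p [0.4898 0.1306 0.0522] yaw -0.001 F [0.89 0.98 0.05] open 80.1 grip 0.0 tilt [ 0.002  0.001 -1.   ]
t2 [-0.5  0.1 -0. ]
bin [ 3.170e+01  4.556e+02 -2.000e-01]
```

carry_out(
  rows=[40,0,0,0,0,40,0,0,0,0,40,0,0,0,0,40,0,0,0,0,40,0,0,-10,0,40,0,0,-40,0,40,0,0,-80,0,40,0,0,-125,0],
)

```text
t: 17.45
position: [0.4874, 0.1297, 0.1767]
tool_rot: [3.141, -0.002, -0.004]
ft_force: [1.1, 0.0, -1.0]
opening: 0.606
grip_force: 25.0
```

carry_out(
  rows=[40,0,0,-45,0,40,0,0,-60,0,40,0,0,-60,0,40,0,0,-60,0,40,0,0,-60,0,40,0,0,-60,0,40,0,0,-60,0,40,0,0,-60,0],
)

```text
t: 18.25
position: [0.4882, 0.1299, 0.2349]
tool_rot: [3.141, -0.002, -0.002]
ft_force: [0.1, 0.7, -0.7]
opening: 0.609
grip_force: 25.0
```

```bash
python3 -c "from h import *; weigh(12); st('bin')"
```

```text
mean F [-0.18  0.19 -0.54] sd [0.35 0.52 0.45]
t 18.85 p [0.4885 0.13   0.2357] yaw -0.001 F [ 0.23  0.33 -0.58] open 53.6 grip 25.0 tilt [ 0.  0. -1.]
bin [ 33.3 455.   -0. ]
```

Also about 0.5 N, so used up. It goes into the far half of the bin.

carry_out(
  rows=[40,8,46,0,0,40,16,92,0,0,40,24,138,0,0,40,32,184,0,0,40,40,230,0,0,40,48,276,0,0,40,56,322,0,0,40,64,368,0,0],
)

```text
t: 19.65
position: [0.5521, -0.2401, 0.2357]
tool_rot: [3.142, -0.002, 0.0]
ft_force: [-0.0, 1.0, -0.8]
opening: 0.606
grip_force: 25.0
```

carry_out(
  rows=[40,8,45,0,0,40,14,83,0,0,40,14,83,15,0,40,14,83,50,0,40,14,83,90,0,40,14,83,120,0,40,14,83,135,0,40,14,83,138,0],
)

```text
t: 20.45
position: [0.5647, -0.3198, 0.0955]
tool_rot: [-3.14, 0.001, 0.005]
ft_force: [-0.5, -0.7, 0.7]
opening: 0.607
grip_force: 25.0
```

carry_out(
  rows=[60,0,0,0,0,75,0,0,0,0,75,0,0,0,0,75,0,0,-20,0,75,0,0,-60,0,75,0,0,-105,0,75,0,0,-150,0,75,0,0,-160,0],
)

```text
t: 21.25
position: [0.5686, -0.3227, 0.2652]
tool_rot: [3.136, -0.002, 0.015]
ft_force: [0.9, 0.5, -0.3]
opening: 0.856
grip_force: 0.0
```

carry_out(
  rows=[75,-40,0,0,0,75,-80,20,0,0,75,-120,40,0,0,75,-160,70,0,0,75,-190,100,0,0,75,-200,110,0,0,75,-200,110,0,0,75,-200,110,0,0],
)

```text
t: 22.05
position: [0.3663, -0.4304, 0.2577]
tool_rot: [-3.141, 0.003, -0.001]
ft_force: [1.1, -0.4, -0.2]
opening: 0.857
grip_force: 0.0
```

Run:
```python
from h import *
snap('top','top4'); snap('scene','scene4'); st()
im,P=cloud('top4')
for n,c,r,z in (('pan',(.523,.328),.055,.13),('bin near',(.476,-.329),.04,.06),('bin far',(.566,-.321),.04,.06)):
    q=P[(np.hypot(P[...,0]-c[0],P[...,1]-c[1])<r)&(P[...,2]>z)&(P[...,2]<.3)]
    print(n,len(q),np.median(q,0).round(4) if len(q) else '')
cv2.imwrite('pics/v4.png',np.vstack([cv2.resize(im[100:300,80:540,::-1],(690,300)),cv2.resize(cv2.imread('pics/scene4.png')[140:340],(690,216))]))
```

```text
t 22.15 p [ 0.3669 -0.4299  0.2576] yaw 0.0 F [0.68 0.53 0.02] open 75.1 grip 0.0 tilt [ 0.  0. -1.]
pan 769 [0.5222 0.3236 0.1672]
bin near 636 [ 0.4777 -0.3252  0.0889]
bin far 628 [ 0.5649 -0.3169  0.0887]
```

View pics/v4.png

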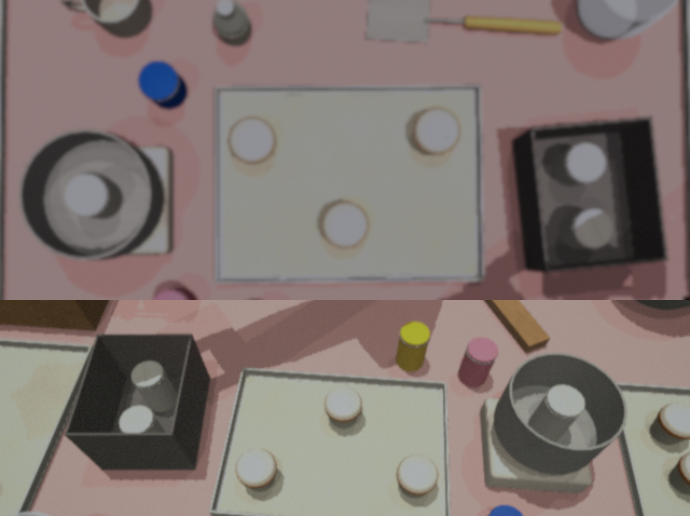

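Both used-up tins stand in the bin at (586,163) and (595,230). The full tin stands upright in the pan at (87,195), sunk about 14 mm, and the cupcakes haven't moved. The arm is clear.

```bash
python3 -c "from h import *; print(order.hand_in())"
```

```text
the job is handed in; nothing more can be done
None
```

I weighed all three tins, stood the full one (about 2.1 N) upright in the scale pan, put the two used-up ones in the bin, left the cupcakes where they were, and handed the job in at about 22 s; no verdict came back.

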